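Cull the over-sanded handle blocks from the rack

TASK

Some of the knife-handle blocks leaning in the slatted wooden rack have been sanded too thin at mid-length, which is hard to see: gauge each block between the fingers, and set every thin one down gently (do not drop it) inside the red reject box, resting level within its walls, either on edge or flat. Leave every full-thickness block leaning in the slot it started in, and do not disturb the other things on the bench.

Things in the scene. Friction and masses are not known exactly. Their poses are not given: they have to be found in the camera images.
- block_a: Wood and green resin block, 120 mm long (x) x 50 high (z), leaning 20 deg in a rack slot; which slot varies. 22 mm thick (y) all over if sound; a thin one is 16 mm at mid-length (all over, or dished on both faces over the middle 50 mm). Origin: mid lower edge of the face on the slat; x along length, z up the face (top leans to rack -y), y from the slat through the thickness.
- block_b: Wood and green resin block, 120 mm long (x) x 50 high (z), leaning 20 deg in a rack slot; which slot varies. 22 mm thick (y) all over if sound; a thin one is 16 mm at mid-length (all over, or dished on both faces over the middle 50 mm). Origin: mid lower edge of the face on the slat; x along length, z up the face (top leans to rack -y), y from the slat through the thickness.
- block_c: Wood and green resin block, 120 mm long (x) x 50 high (z), leaning 20 deg in a rack slot; which slot varies. 22 mm thick (y) all over if sound; a thin one is 16 mm at mid-length (all over, or dished on both faces over the middle 50 mm). Origin: mid lower edge of the face on the slat; x along length, z up the face (top leans to rack -y), y from the slat through the thickness.
- block_d: Wood and green resin block, 120 mm long (x) x 50 high (z), leaning 20 deg in a rack slot; which slot varies. 22 mm thick (y) all over if sound; a thin one is 16 mm at mid-length (all over, or dished on both faces over the middle 50 mm). Origin: mid lower edge of the face on the slat; x along length, z up the face (top leans to rack -y), y from the slat through the thickness.
- block_e: Wood and green resin block, 120 mm long (x) x 50 high (z), leaning 20 deg in a rack slot; which slot varies. 22 mm thick (y) all over if sound; a thin one is 16 mm at mid-length (all over, or dished on both faces over the middle 50 mm). Origin: mid lower edge of the face on the slat; x along length, z up the face (top leans to rack -y), y from the slat through the thickness.
- rack: Fixed wooden rack, 176 (x) x 460 (y), frame 36 high; origin at the centre of its underside. Five slots along its x, seats at y = -170, -80, 10, 100, 190, 22 above the table. A slat behind each block reaches 15 up its face; the upper 35 of the block is free on both faces. Blocks are 60 to 69 apart, face to face.
- reject: Fixed open red reject box, 180 x 180 mm outside, walls 8 mm thick and 45 mm high, floor about 8 mm thick; origin at the centre of its underside.
- reject_in (a point): Centre of the reject box's inner floor (164 x 164 mm inside).
- glue: Bystander: white glue bottle, 52 mm across, 140 mm tall; origin on its underside.
- sander: Bystander: cork sanding block, 110 x 60 x 28 mm; origin on its underside.
- wax: Bystander: brass-coloured wax tin, 60 mm across, 50 mm tall; origin on its underside.
- tape: Bystander: yellow roll of tape lying flat, 90 mm across, 24 mm tall; origin on its underside.
- brush: Bystander: brush lying down, 220 mm long; origin on its underside.
- cup: Bystander: steel cup, 72 mm across, 85 mm tall; origin on its underside.
Not all that is in view belongs to the job. Leave any purple or white look-alike of the block_a alone.

How it is judged (in metres and radians):
At the end, for the whole second after the job is handed in: Every thin block (half-thickness at mid-length under 9.5 mm) rests in the reject box, on edge or flat: origin within 75 mm of its centre and 60 mm of its floor, length level within 0.2 rad. Every sound one rests within 30 mm of its start, under 0.60 rad from upright (((distance between block_a_c1 and block_a_c2 below 0.0095 m and horizontal distance between block_a and reject_in below 0.075 m and z of block_a in the frame of reject_in between -0.01 and 0.06 m and angle between block_a's own x axis and vertical between 1.37 and 1.77 rad) or (not (distance between block_a_c1 and block_a_c2 below 0.0095 m) and distance of block_a from where it was at the start of the episode below 0.03 m and angle between block_a's own z axis and vertical below 0.6 rad)) and linear speed of each of block_a, block_b, block_c, block_d, block_e below 0.02 m/s and ((distance between block_b_c1 and block_b_c2 below 0.0095 m and horizontal distance between block_b and reject_in below 0.075 m and z of block_b in the frame of reject_in between -0.01 and 0.06 m and angle between block_b's own x axis and vertical between 1.37 and 1.77 rad) or (not (distance between block_b_c1 and block_b_c2 below 0.0095 m) and distance of block_b from where it was at the start of the episode below 0.03 m and angle between block_b's own z axis and vertical below 0.6 rad)) and ((distance between block_c_c1 and block_c_c2 below 0.0095 m and horizontal distance between block_c and reject_in below 0.075 m and z of block_c in the frame of reject_in between -0.01 and 0.06 m and angle between block_c's own x axis and vertical between 1.37 and 1.77 rad) or (not (distance between block_c_c1 and block_c_c2 below 0.0095 m) and distance of block_c from where it was at the start of the episode below 0.03 m and angle between block_c's own z axis and vertical below 0.6 rad)) and ((distance between block_d_c1 and block_d_c2 below 0.0095 m and horizontal distance between block_d and reject_in below 0.075 m and z of block_d in the frame of reject_in between -0.01 and 0.06 m and angle between block_d's own x axis and vertical between 1.37 and 1.77 rad) or (not (distance between block_d_c1 and block_d_c2 below 0.0095 m) and distance of block_d from where it was at the start of the episode below 0.03 m and angle between block_d's own z axis and vertical below 0.6 rad)) and ((distance between block_e_c1 and block_e_c2 below 0.0095 m and horizontal distance between block_e and reject_in below 0.075 m and z of block_e in the frame of reject_in between -0.01 and 0.06 m and angle between block_e's own x axis and vertical between 1.37 and 1.77 rad) or (not (distance between block_e_c1 and block_e_c2 below 0.0095 m) and distance of block_e from where it was at the start of the episode below 0.03 m and angle between block_e's own z axis and vertical below 0.6 rad))); the robot touches nothing.
It fails at once if a block is dropped or thrown into the reject box (faster than 0.8 m/s there, a fall of over 30 mm) ((horizontal distance between block_a and reject_in below 0.09 m and z of block_a in the frame of reject_in below 0.07 m and linear speed of block_a above 0.8 m/s) or (horizontal distance between block_b and reject_in below 0.09 m and z of block_b in the frame of reject_in below 0.07 m and linear speed of block_b above 0.8 m/s) or (horizontal distance between block_c and reject_in below 0.09 m and z of block_c in the frame of reject_in below 0.07 m and linear speed of block_c above 0.8 m/s) or (horizontal distance between block_d and reject_in below 0.09 m and z of block_d in the frame of reject_in below 0.07 m and linear speed of block_d above 0.8 m/s) or (horizontal distance between block_e and reject_in below 0.09 m and z of block_e in the frame of reject_in below 0.07 m and linear speed of block_e above 0.8 m/s)).
It fails at once if a bystander is knocked or moved by more than 40 mm (distance of any of glue, sander, wax, tape, brush, cup from where it was at the start of the episode above 0.04 m).
It also fails if it takes over 67 s, if anything falls off the work surface, if the arm or the gripper's body presses on something with over 40 N, if the wrist force passes 120 N, or if a joint passes its speed limit or range.

ROBOT

A 7-joint arm with a two-finger parallel gripper is mounted at the origin on the work surface. World frame = base frame: x ahead of the robot, y to its left, z up, the work surface at z = 0. Lengths are in mm, angles in degrees, forces in N, time in s.
With the tool pointing down it reaches from about 425 to 800 mm from the base axis. Payload 8.3 kg.
Tool frame: the origin (TCP) lies on the centre line of the jaws, within the pads' length; the fingertips stand 19 mm ahead of it and the grasp point (between the pads) is the TCP (manip.nose_length is the distance from the TCP to the fingertips, in mm); z points along the fingers, x is the direction in which the jaws open and shut, and the axes are right-handed (so a half turn about z gives the same grasp; the last joint's range is limited). The gripper opens to 85 mm and grips with 20 to 120 N. Pads are 22 mm wide; open, the fingers measure 114 mm over their backs; the gripper's body (76 mm by 85 mm) begins 54 mm behind the grasp point. The pads swing forward as they close: fully open they stand 13 mm farther back than shut.
Start: joints at [-69.666, 21.967, 0.94, 78.501, -0.361, 79.538, -2.664], TCP at [253.544, 571.244, 250.279] pointing down, gripper open.
Joint ranges: [-169.22, 169.22], [-14.56, 117.87], [-87.37, 89.26], [10.42, 133.3], [-82.24, 262.24], [0.94, 117.77], [-172.7, 172.7]. Speed limits (degrees/s): [136.94, 136.94, 172.46, 172.46, 180, 180, 180].

INTERFACE

Orientations are given as [roll, pitch, yaw] about the fixed x, y, z axes, in that order (R = Rz(yaw) Ry(pitch) Rx(roll)).
In Python, from bench import manip gives the robot as it stands.
- The arm moves only by the shell command python3 -m handwheel 'ROWS' [FORCE]. ROWS is JSON, a list of rows, each an object of numbers: "gripper": the gripper's target within -1 to 1 (fully open at 1, half-way at 0, shut at -1); "x", "y", "z": the shift along the world's x, y, z in mm; "turn": the turn about the world's z in degrees. A call has 1 to 12 rows; each row shifts and turns the commanded pose from where the row before left it; what a row does not reach is not made up. A row lasts 1/12 s, in which the tool goes at most 41.7 mm and 7.16 degrees, less where a joint would pass 70% of its speed; a pose out of reach is approached as far as the arm can. A call with a gripper value outside its range is refused whole. The fingers move at their own pace and stop on an object; FORCE is the grip in N (left out, the last holds). Time passes only in rows, so rows that do not move let the fingers close. It gives the time, the measured TCP pose, the force and the opening at its end, in the units of the state.
- manip.sense(): the state, without advancing time (a new reading comes with each control period).
- manip.capture(name): name is "scene" or "top" or "wrist"; returns the picture (384x512x3 uint8, red, green, blue); there is no depth.
- manip.camera_model(name): a dict with "vfov" (degrees; the focal length in pixels is half the picture's height over the tangent of half this angle, whatever the lens; pixels are square), "cx", "cy" (the principal point, pixels), "pose" (4x4, takes a point from camera to world coordinates); the wrist camera has in their place "tool_from_camera" (4x4, takes a point from camera to tool coordinates, whose origin is the TCP and whose axes are the tool frame's). Camera axes: x right, y up, looking along -z (the intrinsics and any distortion apply to the point x, -y, -z); pixel columns grow to the right and rows downward; lengths in mm; the calibration is good to about 2 mm. A picture is of the moment at which its call begins: read the wrist's pose just before it. camera_model takes no time and is no camera call.
- manip.sign_off(): hands the job in, once; it reports no verdict.
Trained networks look in the newest picture that a camera, given by its name, has taken for a name from the list of things; names that differ only in an ending like _2 or _b are one class to them, and where a whole thing is asked for, a point or a joint stands for the part that bears it (a point fixed in the world has none). Each returns a list of dicts, best first, with "confidence" (0 to 1); they miss things now and then, are a little off and sometimes report something else, mostly with a low value. They report only what shows in the picture. A call takes as long as a camera call. They do not tell look-alikes from the thing itself.
- manip.spot_in(camera, label): "at" ([column, row] in pixels, amid what is visible of it).
- manip.tip_of(camera, label): "at" ([column, row] in pixels: a listed point, or the origin of a listed thing).
The state is a dict: "clock": time; "q": joint angles; "qvel": joint speeds; "joint_torque": joint torques, N m; "ee_pos": TCP position; "eef_rot": TCP orientation; "contact_force": force on the tool from outside, world axes, zero at the start; "wrist_torque": the same for the moment, N m; "grip_width": finger opening in mm.
Only numpy, scipy, OpenCV 4.12 (cv2) and the standard library are available. Lean on these libraries where they do the work, as an engineer would, in place of code of your own. Each camera call takes 0.05 s, during which the arm holds its last target. There are 200 camera calls.

## Working session

There is one attempt and no reset: what is moved stays moved. The work goes in short steps, Python scripts to look and compute and a shell command to move; the robot and the scene stay as the last step left them, time stands still between calls to the robot, and variables do not carry over. Pictures are saved under pics/ and viewed, about 8 in all and at most 12, crops included, and the job is handed in when it is done.

```bash
ls; mkdir -p pics; python3 - <<'E'
from bench import manip
import cv2,numpy as np
s=manip.sense(); print(s)
for c in ("scene","top"):
    im=manip.capture(c); cv2.imwrite(f"pics/{c}0.png",im[:,:,::-1])
    m=manip.camera_model(c); print(c,m)
    for l in ("block_a","rack","reject_in","reject","glue","sander","wax","tape","brush","cup"):
        print(l,[(np.round(d["at"]).tolist(),round(d["confidence"],2)) for d in manip.tip_of(c,l)])
print(manip.sense()["clock"])
E
```

```text
pics
{'clock': 0.0, 'q': array([-69.66383438,  22.01449806,   0.93892452,  78.56194368,
        -0.36227068,  79.53802166,  -2.66440369]), 'qvel': array([-0.00653346,  0.00200576, -0.03355008,  0.03961032, -0.00413775,
        0.07774943, -0.02892985]), 'joint_torque': array([-1.94814420e-03, -6.27602792e+01,  8.43056850e-01, -3.71818864e+01,
        1.64255913e-02,  1.43511157e-02,  4.37233678e-05]), 'ee_pos': array([253.38925217, 570.81638806, 249.28211438]), 'eef_rot': array([1.79998993e+02, 1.11662109e-01, 6.60624795e+01]), 'contact_force': array([-0.26187497, -0.85738026,  0.16106102]), 'wrist_torque': array([-0.00435334,  0.00480434,  0.03099833]), 'grip_width': 86.15339674852612}
scene {'vfov': 46.15548121339186, 'cx': 252.51211209193195, 'cy': 190.1109252361505, 'pose': array([[ 3.78516126e-02, -5.41644576e-01,  8.39754970e-01,
         1.97371056e+03],
       [ 9.99167178e-01,  7.69963488e-03, -4.00707643e-02,
        -8.60843427e+01],
       [ 1.52383055e-02,  8.40572346e-01,  5.41484926e-01,
         9.85262935e+02],
       [ 0.00000000e+00,  0.00000000e+00,  0.00000000e+0
[... 769 characters left out ...]
       [-4.40734746e-03,  2.21166994e-01,  9.75225992e-01,
         1.50299957e+03],
       [ 0.00000000e+00,  0.00000000e+00,  0.00000000e+00,
         1.00000000e+00]])}
block_a [([321.0, 260.0], 0.97), ([198.0, 273.0], 0.9), ([167.0, 192.0], 0.87), ([192.0, 198.0], 0.75), ([122.0, 211.0], 0.73), ([269.0, 214.0], 0.66), ([244.0, 205.0], 0.6), ([215.0, 202.0], 0.55)]
rack [([223.0, 203.0], 0.84), ([121.0, 211.0], 0.4), ([114.0, 168.0], 0.24)]
reject_in [([363.0, 207.0], 0.95)]
reject [([363.0, 207.0], 0.89)]
glue []
sander [([410.0, 224.0], 0.72)]
wax [([320.0, 147.0], 0.7), ([274.0, 212.0], 0.58)]
tape [([198.0, 137.0], 0.75)]
brush [([248.0, 142.0], 0.84)]
cup [([116.0, 167.0], 0.77)]
1.1
```

```bash
python3 - <<'E'
import cv2
im=cv2.imread("pics/top0.png"); cv2.imwrite("pics/top0c.png",cv2.resize(im[120:300,90:450],None,fx=2.2,fy=2.2,interpolation=cv2.INTER_CUBIC))
im=cv2.imread("pics/scene0.png"); cv2.imwrite("pics/scene0c.png",cv2.resize(im[140:260,100:420],None,fx=2.5,fy=2.5,interpolation=cv2.INTER_CUBIC))
E
```

```text
(no output)
```

View pics/top0c.png

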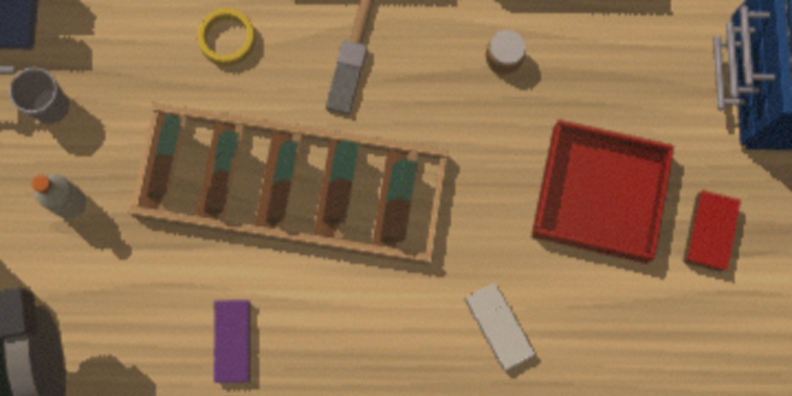

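View pics/scene0c.png

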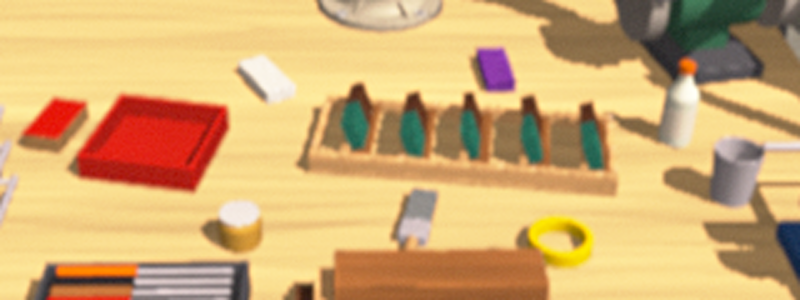

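```bash
cat > h.py <<'E'
import numpy as np, cv2
from bench import manip
from scipy.spatial.transform import Rotation as R
def ray(name,px,tool=None):
    m=manip.camera_model(name); P=np.array(m["pose"]) if "pose" in m else tool@np.array(m["tool_from_camera"])
    f=192/np.tan(np.radians(m["vfov"]/2)); px=np.atleast_2d(np.array(px,float))
    d=np.c_[(px[:,0]-m["cx"])/f,-(px[:,1]-m["cy"])/f,-np.ones(len(px))]@P[:3,:3].T
    return P[:3,3],d
def at_z(name,px,z,tool=None):
    o,d=ray(name,px,tool); return o+d*((z-o[2])/d[:,2])[:,None]
def proj(name,X,tool=None):
    m=manip.camera_model(name); P=np.array(m["pose"]) if "pose" in m else tool@np.array(m["tool_from_camera"])
    f=192/np.tan(np.radians(m["vfov"]/2)); c=(np.atleast_2d(X)-P[:3,3])@P[:3,:3]
    return np.c_[m["cx"]+f*c[:,0]/-c[:,2], m["cy"]-f*c[:,1]/-c[:,2]]
def tool(s):
    T=np.eye(4); T[:3,:3]=R.from_euler("xyz",s["eef_rot"],degrees=True).as_matrix(); T[:3,3]=s["ee_pos"]; return T
E
python3 - <<'E'
from h import *
np.set_printoptions(suppress=True,precision=1)
c=np.array([(155,104),(447,155),(431,262),(134,213)])/2.2+[90,120]
X=at_z("top",c,36); print(X)
print([np.linalg.norm(X[i]-X[(i+1)%4]) for i in range(4)], X.mean(0))
b=np.array([(558,122),(672,147),(652,260),(534,236)])/2.2+[90,120]
X=at_z("top",b,45);print(X,X.mean(0));print(at_z("top",[[363,207]],8))
print(manip.camera_model("wrist"))
c=np.array([(326,98),(617,172),(614,190),(310,168)])/2.5+[100,140]
print(at_z("scene",c,36))
for l,p in dict(glue=(45,187),cup=(35,85),sander=(715,230),wax=(507,45),tape=(226,36),brush=(345,85)).items(): print(l,at_z("top",[np.array(p)/2.2+[90,120]],20)[0,:2])
for n,z in(("scene",60),("top",60)):
  pass
E
```

```text
[[ 639.2  319.3   36. ]
 [ 563.8 -129.9   36. ]
 [ 399.8 -105.8   36. ]
 [ 468.   340.2   36. ]]
[np.float64(455.5337755441525), np.float64(165.84385736858596), np.float64(451.21964794344655), np.float64(172.4382872090835)] [517.7 106.   36. ]
[[ 615.5 -298.2   45. ]
 [ 578.3 -469.3   45. ]
 [ 405.7 -430.9   45. ]
 [ 439.3 -258.    45. ]] [ 509.7 -364.1   45. ]
[[ 516.3 -367.3    8. ]]
{'vfov': 64.01795142824393, 'cx': 256.59858257914044, 'cy': 187.58175752441852, 'tool_from_camera': array([[   1. ,    0. ,    0. ,    0.3],
       [   0. ,   -1. ,   -0.3,  -72.6],
       [   0. ,    0.3,   -1. , -122.4],
       [   0. ,    0. ,    0. ,    1. ]])}
[[ 419.  -102.    36. ]
 [ 633.2  326.    36. ]
 [ 677.9  312.    36. ]
 [ 615.7 -124.8   36. ]]
glue [509.7 483.1]
cup [672.8 513. ]
sander [ 456.3 -534.9]
wax [ 748.  -225.9]
tape [757.7 217.9]
brush [678.8  28. ]
```

```bash
python3 -m handwheel '[{"gripper":0.2,"x":22,"y":-34,"z":4,"turn":1.5},{"gripper":0.2,"x":22,"y":-34,"z":4,"turn":1.5},{"gripper":0.2,"x":22,"y":-34,"z":4,"turn":1.5},{"gripper":0.2,"x":22,"y":-34,"z":4,"turn":1.5},{"gripper":0.2,"x":22,"y":-34,"z":4,"turn":1.5},{"gripper":0.2,"x":22,"y":-34,"z":4,"turn":1.5},{"gripper":0.2,"x":22,"y":-34,"z":4,"turn":1.5},{"gripper":0.2,"x":22,"y":-34,"z":4,"turn":1.5},{"gripper":0.2,"x":22,"y":-34,"z":4,"turn":1.5},{"gripper":0.2,"x":22,"y":-34,"z":4,"turn":1.5},{"gripper":0.2,"x":22,"y":-34,"z":4},{"gripper":0.2,"x":22,"y":-34,"z":4}]' 40; python3 - <<'E'
from h import *
import json
for i in range(1):
    s=manip.sense(); im=manip.capture("wrist"); cv2.imwrite("pics/w1.png",im[:,:,::-1])
np.save("w1T.npy",tool(s)); print(s["ee_pos"],s["eef_rot"],s["grip_width"],s["clock"])
print([(np.round(d["at"]).tolist(),round(d["confidence"],2)) for d in manip.tip_of("wrist","block_a")])
cv2.imwrite("pics/w1b.png",cv2.resize(cv2.imread("pics/w1.png"),(800,600)))
E
```

```text
[253.51702912 571.25593754 250.27809399] [-1.79995852e+02  2.95392176e-03  6.60675880e+01] 85.1100093887834 1.1
[]invalid input
```

View pics/w1b.png

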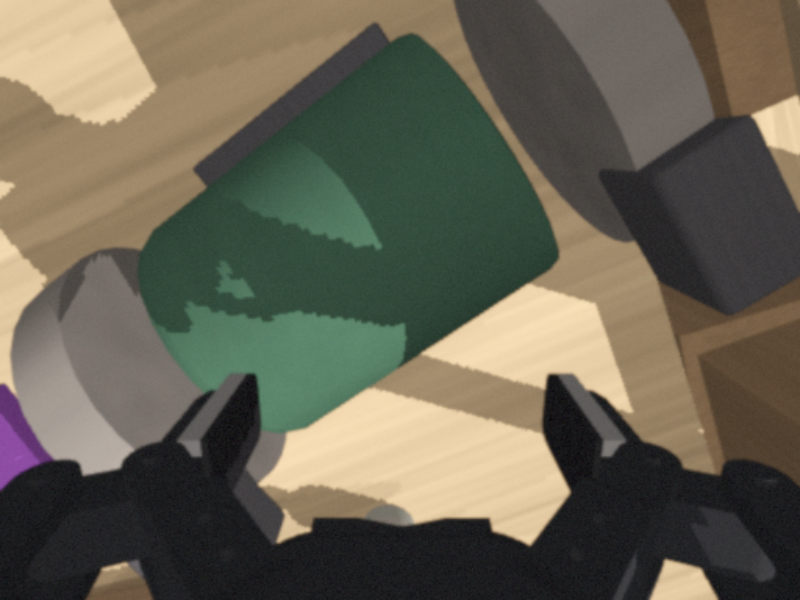

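The move was refused, so the picture shows only a green machine and the fingers at the start pose. I'll retry with every key filled in each row.

```bash
python3 -m handwheel '[{"gripper":0.2,"x":22,"y":-34,"z":4,"turn":1.5},{"gripper":0.2,"x":22,"y":-34,"z":4,"turn":1.5},{"gripper":0.2,"x":22,"y":-34,"z":4,"turn":1.5},{"gripper":0.2,"x":22,"y":-34,"z":4,"turn":1.5},{"gripper":0.2,"x":22,"y":-34,"z":4,"turn":1.5},{"gripper":0.2,"x":22,"y":-34,"z":4,"turn":1.5},{"gripper":0.2,"x":22,"y":-34,"z":4,"turn":1.5},{"gripper":0.2,"x":22,"y":-34,"z":4,"turn":1.5},{"gripper":0.2,"x":22,"y":-34,"z":4,"turn":1.5},{"gripper":0.2,"x":22,"y":-34,"z":4,"turn":1.5},{"gripper":0.2,"x":22,"y":-34,"z":4,"turn":0},{"gripper":0.2,"x":22,"y":-34,"z":4,"turn":0}]' 40
```

```text
clock: 2.2
ee_pos: [518.3, 161.4, 298.9]
eef_rot: [180.0, -0.0, 81.1]
contact_force: [0.5, 1.1, 0.3]
grip_width: 51.5
```

```bash
python3 -m handwheel '[{"gripper":0.2,"x":0,"y":-28,"z":15,"turn":0},{"gripper":0.2,"x":0,"y":-28,"z":15,"turn":0},{"gripper":0.2,"x":0,"y":0,"z":0,"turn":0},{"gripper":0.2,"x":0,"y":0,"z":0,"turn":0}]'; python3 - <<'E'
from h import *
s=manip.sense(); im=manip.capture("wrist"); cv2.imwrite("pics/w2.png",im[:,:,::-1])
np.save("w2T.npy",tool(s)); print(s["ee_pos"],s["eef_rot"],s["grip_width"],s["clock"])
for l in("block_a","rack"): print([(np.round(d["at"]).tolist(),round(d["confidence"],2)) for d in manip.tip_of("wrist",l)])
cv2.imwrite("pics/w2b.png",cv2.resize(cv2.imread("pics/w2.png"),(800,600),interpolation=cv2.INTER_CUBIC))
E
```

```text
clock: 2.53
ee_pos: [518.3, 105.2, 329.6]
eef_rot: [179.9, -0.1, 80.8]
contact_force: [-0.2, 0.5, 0.7]
grip_width: 51.6
[518.27453177 105.16794955 329.61658891] [ 1.79862520e+02 -6.48570595e-02  8.08233394e+01] 51.64262776370502 2.5333
[([268.0, 148.0], 0.85), ([205.0, 159.0], 0.79), ([136.0, 146.0], 0.72), ([397.0, 156.0], 0.68), ([330.0, 143.0], 0.65)]
[([261.0, 150.0], 0.57)]
```

View pics/w2b.png

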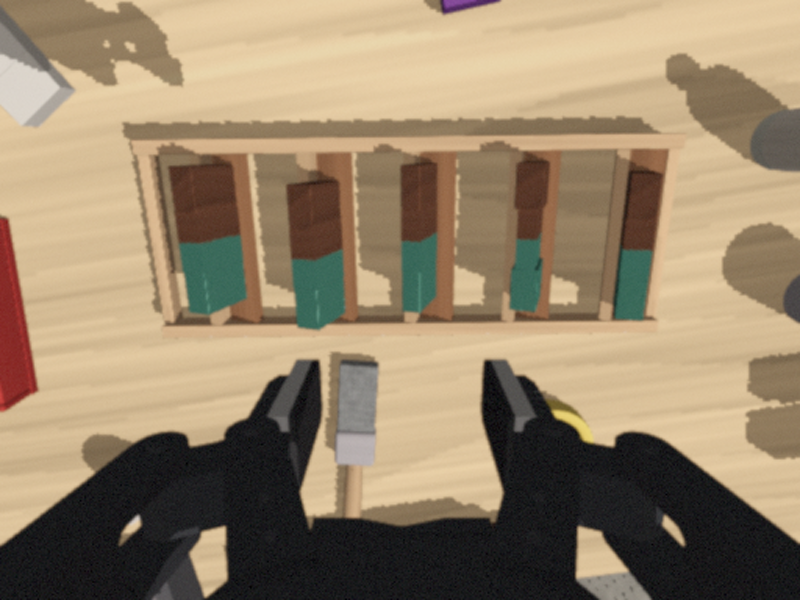

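```bash
python3 - <<'E'
from h import *
np.set_printoptions(suppress=True,precision=1)
T=np.load("w2T.npy")
c=np.array([(131,143),(686,137),(657,330),(163,333)])*.64
X=at_z("wrist",c,36,T); print(X); print([np.linalg.norm(X[i]-X[(i+1)%4]) for i in range(4)])
C=X.mean(0); 
yd=(X[1]-X[0]+X[2]-X[3])[:2]; a=np.degrees(np.arctan2(yd[1],yd[0])); print("C",C,"rack y dir",a, "wrist cam rack origin",at_z("wrist",[[261,150]],0,T))
Y=np.array([np.cos(np.radians(a)),np.sin(np.radians(a))]); Xd=np.array([Y[1],-Y[0]])
def show(n,p,T=None):
    for q in at_z(n,p,22,T): d=q[:2]-C[:2]; print(n,q[:2],"rack",np.array([d@Xd,d@Y]))
show("wrist",[(136,146),(205,159),(268,148),(330,143),(397,156)],T)
show("top",[(269,214),(244,205),(215,202),(192,198),(167,192)])
# block end faces in wrist: top edge ends (front-top/back-top) crude
for e in [((203,165),(215,308)),((315,183),(318,325)),((419,163),(420,310)),((531,161),(526,310)),((643,172),(632,318))]:
    q=at_z("wrist",np.array(e)*.64,65,T); print([np.array([(p[:2]-C[:2])@Xd,(p[:2]-C[:2])@Y]) for p in q])
E
```

```text
[[ 404.2 -101.8   36. ]
 [ 473.   351.3   36. ]
 [ 640.8  325.8   36. ]
 [ 570.4 -125.9   36. ]]
[np.float64(458.2964259597868), np.float64(169.80887408810128), np.float64(457.14637155106936), np.float64(167.96360416402086)]
C [522.1 112.3  36. ] rack y dir 81.25402212907117 wrist cam rack origin [[522.  111.8   0. ]]
wrist [484.6 -60.1] rack [ -10.8 -176.2]
wrist [518.3  31.6] rack [  8.5 -80.4]
wrist [517.1 122.2] rack [-6.4  9. ]
wrist [524.1 208.9] rack [-12.7  95.8]
wrist [557.7 300.9] rack [  6.5 191.8]
top [485.3 -50. ] rack [ -11.6 -166.1]
top [515.   34.1] rack [  4.9 -78.4]
top [524.1 131.7] rack [-1.  19.4]
top [536.9 209.6] rack [-0.1 98.4]
top [556.7 295.1] rack [  6.4 185.9]
[array([ -66.6, -160.7]), array([  50.6, -165.2])]
[array([-52.2, -74.3]), array([ 66.7, -78.8])]
[array([-66.7,   7.5]), array([53.9,  8.6])]
[array([-67.5,  94.6]), array([54.6, 98.7])]
[array([-58.4, 182.8]), array([ 62.6, 189.7])]
```

```bash
python3 -m handwheel '[{"gripper":0.6,"x":0,"y":13,"z":-30,"turn":0.4},{"gripper":0.6,"x":0,"y":13,"z":-40,"turn":0},{"gripper":0.6,"x":0,"y":0,"z":-40,"turn":0},{"gripper":0.6,"x":0,"y":0,"z":-40,"turn":0},{"gripper":0.6,"x":0,"y":0,"z":-40,"turn":0},{"gripper":0.6,"x":0,"y":0,"z":-30,"turn":0},{"gripper":0.6,"x":0,"y":0,"z":-25,"turn":0},{"gripper":0.6,"x":0,"y":0,"z":-19,"turn":0},{"gripper":0.6,"x":0,"y":0,"z":0,"turn":0}]' 20; python3 -m handwheel '[{"gripper":-1,"x":0,"y":0,"z":0,"turn":0},{"gripper":-1,"x":0,"y":0,"z":0,"turn":0},{"gripper":-1,"x":0,"y":0,"z":0,"turn":0},{"gripper":-1,"x":0,"y":0,"z":0,"turn":0},{"gripper":-1,"x":0,"y":0,"z":0,"turn":0},{"gripper":-1,"x":0,"y":0,"z":0,"turn":0}]' 20
python3 -m handwheel '[{"gripper":-1,"x":0,"y":0,"z":0,"turn":0},{"gripper":-1,"x":0,"y":0,"z":0,"turn":0},{"gripper":-1,"x":0,"y":0,"z":0,"turn":0}]' 20
```

```text
clock: 3.43
ee_pos: [513.7, 133.9, 59.8]
eef_rot: [-179.6, 0.2, 81.6]
contact_force: [-0.9, -0.2, 0.1]
grip_width: 68.3
clock: 3.93
ee_pos: [518.4, 133.4, 66.0]
eef_rot: [179.9, -0.1, 81.5]
contact_force: [-0.7, -0.4, 7.8]
grip_width: 16.0
clock: 4.18
ee_pos: [518.4, 133.4, 66.0]
eef_rot: [179.9, -0.1, 81.5]
contact_force: [-0.9, -0.7, 7.3]
grip_width: 15.9
```

```bash
python3 -m handwheel '[{"gripper":-1,"x":0,"y":0,"z":0,"turn":0},{"gripper":-1,"x":0,"y":0,"z":15,"turn":0},{"gripper":-1,"x":0,"y":0,"z":30,"turn":0},{"gripper":-1,"x":0,"y":0,"z":40,"turn":0},{"gripper":-1,"x":0,"y":-20,"z":35,"turn":0},{"gripper":-1,"x":0,"y":-35,"z":10,"turn":-1},{"gripper":-1,"x":0,"y":-40,"z":10,"turn":-1},{"gripper":-1,"x":0,"y":-40,"z":0,"turn":-1},{"gripper":-1,"x":0,"y":-40,"z":0,"turn":-0.5},{"gripper":-1,"x":0,"y":-40,"z":0,"turn":0},{"gripper":-1,"x":0,"y":-40,"z":0,"turn":0},{"gripper":-1,"x":0,"y":-40,"z":0,"turn":0}]' 60
python3 -m handwheel '[{"gripper":-1,"x":0,"y":-40,"z":0,"turn":0},{"gripper":-1,"x":0,"y":-40,"z":0,"turn":0},{"gripper":-1,"x":0,"y":-40,"z":0,"turn":0},{"gripper":-1,"x":0,"y":-35,"z":0,"turn":0},{"gripper":-1,"x":0,"y":-20,"z":0,"turn":0},{"gripper":-1,"x":0,"y":0,"z":0,"turn":0},{"gripper":-1,"x":0,"y":0,"z":0,"turn":0}]' 60
python3 - <<'E'
from h import *
s=manip.sense(); im=manip.capture("wrist"); cv2.imwrite("pics/w3.png",im[:,:,::-1])
np.save("w3T.npy",tool(s)); print(s["ee_pos"],s["eef_rot"],s["grip_width"],s["clock"])
for l in("reject_in","reject"): 
  for d in manip.tip_of("wrist",l): print(l,d,at_z("wrist",[d["at"]],8 if l=="reject_in" else 0,tool(s)))
cv2.imwrite("pics/w3b.png",cv2.resize(cv2.imread("pics/w3.png"),(800,600),interpolation=cv2.INTER_CUBIC))
E
```

```text
clock: 5.18
ee_pos: [517.2, -163.6, 205.1]
eef_rot: [180.0, -0.0, 78.0]
contact_force: [0.5, 0.4, -2.6]
grip_width: 15.2
clock: 5.77
ee_pos: [516.7, -338.4, 204.4]
eef_rot: [-180.0, 0.0, 77.8]
contact_force: [1.5, 0.6, -1.6]
grip_width: 15.1
[ 516.68086394 -338.42166302  204.41197935] [-1.79962757e+02  2.59808385e-02  7.77866659e+01] 15.13539930913339 5.7667
reject_in {'at': [230.8, 173.8], 'confidence': 0.66} [[ 516.08302472 -366.29373657    8.        ]]
reject_in {'at': [383.2, 314.1], 'confidence': 0.6} [[ 728.1582297  -224.98027461    8.        ]]
reject {'at': [230.9, 170.2], 'confidence': 0.96} [[ 513.93971828 -366.33378969    0.        ]]
```

View pics/w3b.png

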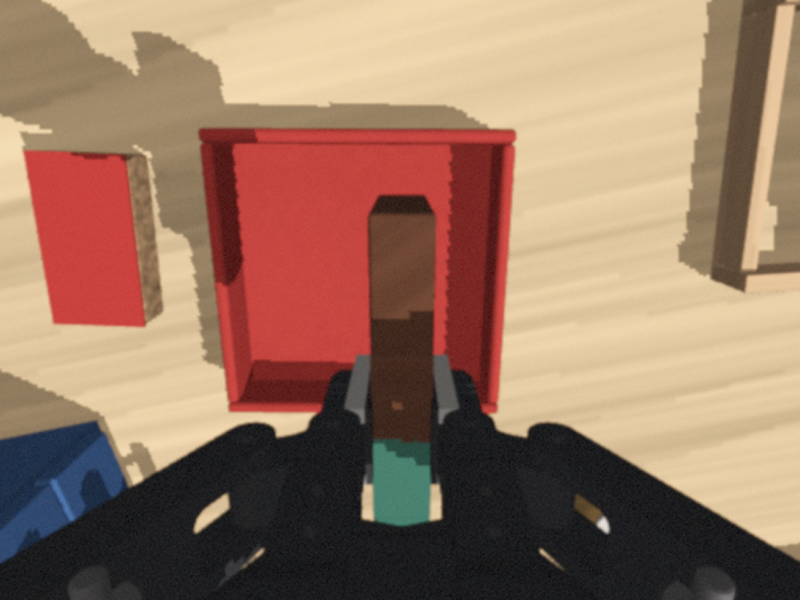

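```bash
python3 - <<'E'
from h import *
T=np.load("w3T.npy")
for p in((402,213),(402,520)):
  X=at_z("wrist",[np.array(p)*.64],210,T)[0]; print(X, np.linalg.inv(T)@np.r_[X,1])
E
```

```text
[ 459.6289015  -325.36289437  210.        ] [  0.69120002 -58.52691969  -5.55029241   1.        ]
[ 547.36719467 -344.36803315  210.        ] [ 0.67744452 31.24612635 -5.60864006  1.        ]
```

```bash
python3 -m handwheel '[{"gripper":-1,"x":-6,"y":-38,"z":0,"turn":0},{"gripper":-1,"x":-6,"y":-38,"z":-20,"turn":0},{"gripper":-1,"x":0,"y":0,"z":-40,"turn":0},{"gripper":-1,"x":0,"y":0,"z":-40,"turn":0},{"gripper":-1,"x":0,"y":0,"z":-25,"turn":0},{"gripper":-1,"x":0,"y":0,"z":-15,"turn":0},{"gripper":-1,"x":0,"y":0,"z":-6,"turn":0},{"gripper":-1,"x":0,"y":0,"z":-3,"turn":0},{"gripper":-1,"x":0,"y":0,"z":0,"turn":0}]' 60
```

```text
clock: 6.67
ee_pos: [506.6, -410.7, 56.9]
eef_rot: [180.0, -0.0, 78.0]
contact_force: [-0.2, -0.2, -1.1]
grip_width: 15.0
```

```bash
python3 -m handwheel '[{"gripper":-1,"x":0,"y":0,"z":-2,"turn":0},{"gripper":-1,"x":0,"y":0,"z":0,"turn":0}]' 60
```

```text
clock: 6.83
ee_pos: [506.6, -411.7, 55.9]
eef_rot: [179.9, 0.0, 78.0]
contact_force: [-0.1, -0.7, -0.3]
grip_width: 15.2
```

```bash
python3 -m handwheel '[{"gripper":-1,"x":0,"y":0,"z":-2,"turn":0},{"gripper":-1,"x":0,"y":0,"z":-1,"turn":0},{"gripper":-1,"x":0,"y":0,"z":0,"turn":0}]' 60
```

```text
clock: 7.08
ee_pos: [505.9, -411.4, 51.6]
eef_rot: [180.0, 0.0, 78.0]
contact_force: [0.6, -0.2, -1.3]
grip_width: 15.3
```

```bash
python3 -m handwheel '[{"gripper":-1,"x":0,"y":0,"z":-2,"turn":0},{"gripper":-1,"x":0,"y":0,"z":0,"turn":0}]' 60; python3 -m handwheel '[{"gripper":-1,"x":0,"y":0,"z":-1,"turn":0},{"gripper":-1,"x":0,"y":0,"z":0,"turn":0}]' 60
```

```text
clock: 7.25
ee_pos: [505.7, -411.3, 49.2]
eef_rot: [-180.0, -0.0, 78.0]
contact_force: [-0.3, -0.1, -1.3]
grip_width: 15.2
clock: 7.42
ee_pos: [505.7, -411.3, 48.2]
eef_rot: [-180.0, -0.0, 78.0]
contact_force: [0.4, 0.3, -0.2]
grip_width: 15.1
```

```bash
python3 -m handwheel '[{"gripper":-1,"x":0,"y":0,"z":-1,"turn":0},{"gripper":-1,"x":0,"y":0,"z":0,"turn":0}]' 60; python3 -m handwheel '[{"gripper":-1,"x":0,"y":0,"z":-1,"turn":0},{"gripper":-1,"x":0,"y":0,"z":0,"turn":0}]' 60
```

```text
clock: 7.58
ee_pos: [505.7, -411.3, 47.2]
eef_rot: [-180.0, 0.0, 78.0]
contact_force: [-0.9, 0.1, -1.1]
grip_width: 15.0
clock: 7.75
ee_pos: [505.7, -411.4, 46.2]
eef_rot: [-180.0, -0.0, 78.0]
contact_force: [-0.8, -0.4, -1.1]
grip_width: 15.0
```

```bash
python3 -m handwheel '[{"gripper":-1,"x":0,"y":0,"z":-2,"turn":0},{"gripper":-1,"x":0,"y":0,"z":0,"turn":0}]' 60; python3 -m handwheel '[{"gripper":-1,"x":0,"y":0,"z":-2,"turn":0},{"gripper":-1,"x":0,"y":0,"z":0,"turn":0}]' 60; python3 - <<'E'
from h import *
s=manip.sense(); im=manip.capture("wrist"); cv2.imwrite("pics/w4b.png",cv2.resize(im[:,:,::-1],(800,600)))
E
```

```text
clock: 7.92
ee_pos: [506.0, -411.7, 45.5]
eef_rot: [179.9, 0.0, 78.0]
contact_force: [-2.3, 1.5, 6.3]
grip_width: 15.1
clock: 8.08
ee_pos: [506.0, -411.8, 45.4]
eef_rot: [179.9, -0.0, 77.9]
contact_force: [-7.4, 6.9, 22.6]
grip_width: 15.4
```

View pics/w4b.png

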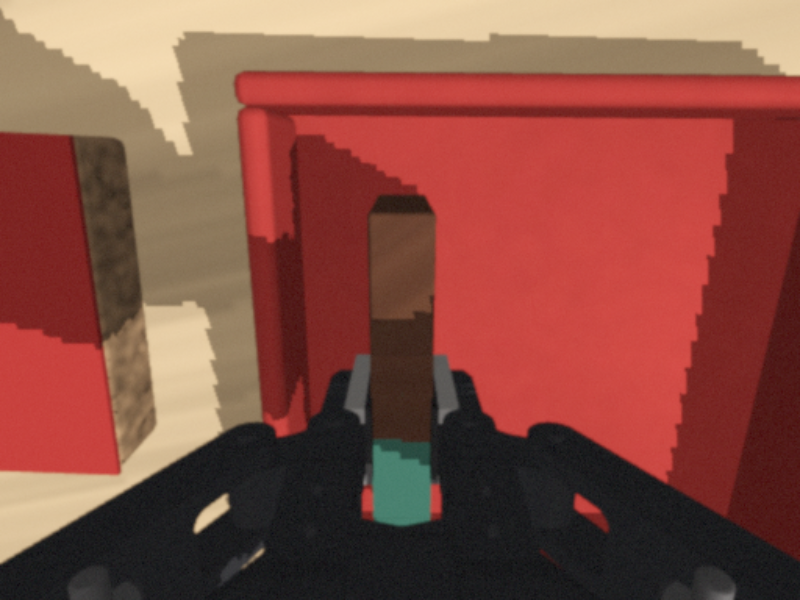

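Contact at TCP z≈45.5: the block is on edge in the left half of the box, at about (402, 360). I'll ease off, release and rise.

```bash
python3 -m handwheel '[{"gripper":-1,"x":0,"y":0,"z":3,"turn":0},{"gripper":-0.6,"x":0,"y":0,"z":0,"turn":0},{"gripper":-0.45,"x":0,"y":0,"z":0,"turn":0},{"gripper":-0.45,"x":0,"y":0,"z":0,"turn":0},{"gripper":-0.45,"x":0,"y":0,"z":0,"turn":0}]' 60; python3 -m handwheel '[{"gripper":-0.4,"x":0,"y":0,"z":10,"turn":0},{"gripper":-0.4,"x":0,"y":0,"z":25,"turn":0},{"gripper":-0.4,"x":0,"y":0,"z":40,"turn":0},{"gripper":0,"x":0,"y":0,"z":40,"turn":0},{"gripper":0.2,"x":0,"y":0,"z":40,"turn":0},{"gripper":0.6,"x":0,"y":35,"z":0,"turn":0.5},{"gripper":0.6,"x":0,"y":40,"z":0,"turn":0.5},{"gripper":0.6,"x":0,"y":40,"z":0,"turn":0.5},{"gripper":0.6,"x":0,"y":40,"z":0,"turn":0.5},{"gripper":0.6,"x":0,"y":40,"z":0,"turn":0.5},{"gripper":0.6,"x":0,"y":40,"z":0,"turn":0.5},{"gripper":0.6,"x":0,"y":40,"z":0,"turn":0.3}]' 20
python3 - <<'E'
from h import *
np.set_printoptions(suppress=True,precision=1)
s=manip.sense(); im=manip.capture("wrist"); cv2.imwrite("pics/w5.png",im[:,:,::-1]); np.save("w5T.npy",tool(s)); 
Y=np.array([.152,.988]);X=np.array([.988,-.152]);C=np.array([522,112])
for yr,xr in((-170,-8),(-80,7),(100,-7),(190,2)): print(yr, C+Y*(yr+8)+X*xr)
print(s["ee_pos"],s["eef_rot"],s["clock"])
E
```

```text
clock: 8.55
ee_pos: [505.7, -411.3, 45.0]
eef_rot: [-180.0, -0.0, 78.0]
contact_force: [-0.7, 1.0, -0.1]
grip_width: 23.5
clock: 9.55
ee_pos: [505.4, -134.7, 201.2]
eef_rot: [180.0, -0.0, 81.3]
contact_force: [1.1, 0.6, 0.7]
grip_width: 68.3
-170 [489.5 -46.8]
-80 [518.   39.8]
100 [531.5 219.8]
190 [554.1 307.3]
[ 505.4 -134.7  201.2] [180.   -0.   81.3] 9.55
```

```bash
python3 -m handwheel '[{"gripper":0.6,"x":-8,"y":38,"z":0,"turn":0},{"gripper":0.6,"x":-8,"y":30,"z":-15,"turn":0},{"gripper":0.6,"x":0,"y":17,"z":-30,"turn":0},{"gripper":0.6,"x":0,"y":0,"z":-35,"turn":0},{"gripper":0.6,"x":0,"y":0,"z":-30,"turn":0},{"gripper":0.6,"x":0,"y":0,"z":-20,"turn":0},{"gripper":0.6,"x":0,"y":0,"z":-5,"turn":0},{"gripper":0.6,"x":0,"y":0,"z":0,"turn":0}]' 20; python3 -m handwheel '[{"gripper":-1,"x":0,"y":0,"z":0,"turn":0},{"gripper":-1,"x":0,"y":0,"z":0,"turn":0},{"gripper":-1,"x":0,"y":0,"z":0,"turn":0},{"gripper":-1,"x":0,"y":0,"z":0,"turn":0},{"gripper":-1,"x":0,"y":0,"z":0,"turn":0},{"gripper":-1,"x":0,"y":0,"z":0,"turn":0},{"gripper":-1,"x":0,"y":0,"z":0,"turn":0},{"gripper":-1,"x":0,"y":0,"z":0,"turn":0}]' 20
```

```text
clock: 10.27
ee_pos: [488.9, -51.8, 64.7]
eef_rot: [-179.8, 0.1, 81.2]
contact_force: [0.0, 0.0, 0.6]
grip_width: 68.4
clock: 10.93
ee_pos: [491.3, -49.7, 67.1]
eef_rot: [179.8, -0.2, 81.3]
contact_force: [-0.2, 3.9, 6.7]
grip_width: 23.7
```

```bash
python3 -m handwheel '[{"gripper":-1,"x":0.6,"y":4,"z":0,"turn":0},{"gripper":-1,"x":0,"y":0,"z":0,"turn":0},{"gripper":-1,"x":0,"y":0,"z":0,"turn":0},{"gripper":-1,"x":0,"y":0,"z":0,"turn":0}]' 40
```

```text
clock: 11.27
ee_pos: [491.7, -47.4, 67.2]
eef_rot: [179.8, -0.1, 81.3]
contact_force: [-0.7, 0.5, 8.0]
grip_width: 21.8
```

```bash
python3 -m handwheel '[{"gripper":0,"x":0,"y":0,"z":0,"turn":0},{"gripper":0.6,"x":0,"y":-2,"z":0,"turn":0},{"gripper":0.6,"x":0,"y":-4,"z":0,"turn":0},{"gripper":0.6,"x":0,"y":0,"z":0,"turn":0},{"gripper":0.6,"x":0,"y":0,"z":25,"turn":0},{"gripper":0.6,"x":0,"y":0,"z":35,"turn":0},{"gripper":0.6,"x":0,"y":0,"z":40,"turn":0},{"gripper":0.6,"x":8,"y":20,"z":25,"turn":0},{"gripper":0.6,"x":10,"y":36,"z":0,"turn":0},{"gripper":0.6,"x":8,"y":36,"z":0,"turn":0},{"gripper":0.6,"x":0,"y":0,"z":0,"turn":0}]' 20; python3 - <<'E'
from h import *
s=manip.sense(); im=manip.capture("wrist"); np.save("w6T.npy",tool(s)); print(s["ee_pos"],s["clock"])
print([(np.round(d["at"]).tolist(),round(d["confidence"],2),at_z("wrist",[d["at"]],22,tool(s)).round(1).tolist()) for d in manip.tip_of("wrist","block_a")])
cv2.imwrite("pics/w6b.png",cv2.resize(im[:,:,::-1],(800,600)))
E
```

```text
clock: 12.18
ee_pos: [517.3, 47.2, 190.7]
eef_rot: [180.0, -0.2, 81.8]
contact_force: [-0.3, 1.3, -0.2]
grip_width: 68.6
[517.30423701  47.15006014 190.71909793] 12.1833
[([428.0, 164.0], 0.93, [[530.1, 213.7, 22.0]]), ([147.0, 163.0], 0.8, [[490.5, -55.1, 22.0]]), ([243.0, 178.0], 0.78, [[518.7, 34.1, 22.0]])]
```

View pics/w6b.png

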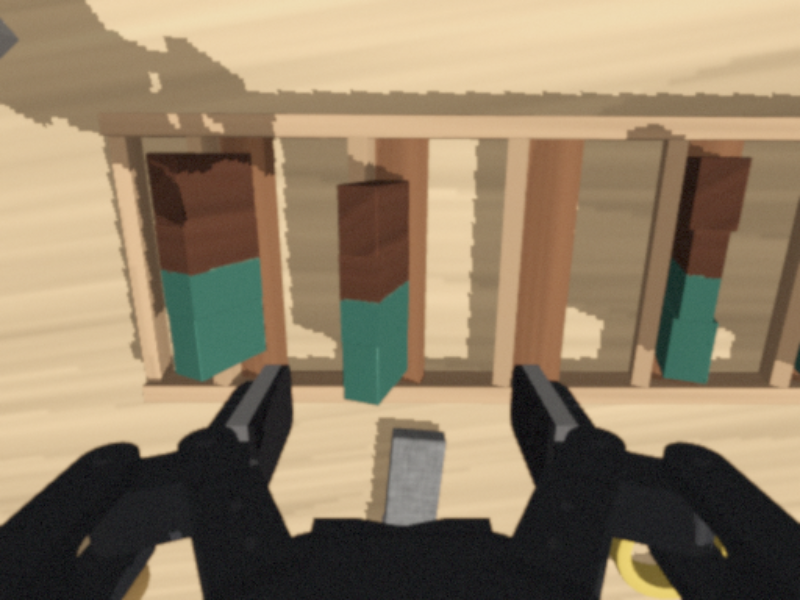

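```bash
python3 -m handwheel '[{"gripper":0.6,"x":0,"y":-3,"z":-25,"turn":-0.5},{"gripper":0.6,"x":0,"y":0,"z":-35,"turn":0},{"gripper":0.6,"x":0,"y":0,"z":-35,"turn":0},{"gripper":0.6,"x":0,"y":0,"z":-22,"turn":0},{"gripper":0.6,"x":0,"y":0,"z":-7,"turn":0},{"gripper":0.6,"x":0,"y":0,"z":0,"turn":0}]' 20; python3 -m handwheel '[{"gripper":-1,"x":0,"y":0,"z":0,"turn":0},{"gripper":-1,"x":0,"y":0,"z":0,"turn":0},{"gripper":-1,"x":0,"y":0,"z":0,"turn":0},{"gripper":-1,"x":0,"y":0,"z":0,"turn":0},{"gripper":-1,"x":0,"y":0,"z":0,"turn":0},{"gripper":-1,"x":0,"y":0,"z":0,"turn":0},{"gripper":-1,"x":0,"y":0,"z":0,"turn":0},{"gripper":-1,"x":0,"y":0,"z":0,"turn":0}]' 30
```

```text
clock: 12.78
ee_pos: [514.8, 34.0, 64.7]
eef_rot: [-179.8, 0.1, 80.7]
contact_force: [-0.7, 0.3, 1.0]
grip_width: 68.7
clock: 13.45
ee_pos: [518.1, 38.3, 68.3]
eef_rot: [179.8, -0.2, 80.9]
contact_force: [1.0, 6.6, 4.6]
grip_width: 22.1
```

```bash
python3 -m handwheel '[{"gripper":-1,"x":0.6,"y":4,"z":0,"turn":0},{"gripper":-1,"x":0,"y":0,"z":0,"turn":0},{"gripper":-1,"x":0,"y":0,"z":0,"turn":0},{"gripper":-1,"x":0,"y":0,"z":0,"turn":0}]' 40
```

```text
clock: 13.78
ee_pos: [518.4, 39.9, 68.4]
eef_rot: [179.8, -0.1, 80.8]
contact_force: [-1.6, -0.6, 7.9]
grip_width: 21.3
```

```bash
python3 -m handwheel '[{"gripper":0,"x":0,"y":0,"z":0,"turn":0},{"gripper":0.6,"x":0,"y":-2,"z":0,"turn":0},{"gripper":0.6,"x":0,"y":-4,"z":0,"turn":0},{"gripper":0.6,"x":0,"y":0,"z":0,"turn":0},{"gripper":0.6,"x":0,"y":0,"z":25,"turn":0},{"gripper":0.6,"x":0,"y":0,"z":35,"turn":0},{"gripper":0.6,"x":0,"y":0,"z":40,"turn":0},{"gripper":0.6,"x":3,"y":35,"z":10,"turn":0.4},{"gripper":0.6,"x":3,"y":40,"z":0,"turn":0},{"gripper":0.6,"x":3,"y":40,"z":0,"turn":0},{"gripper":0.6,"x":3,"y":40,"z":0,"turn":0},{"gripper":0.6,"x":2,"y":32,"z":0,"turn":0}]' 20; python3 -m handwheel '[{"gripper":0.6,"x":0,"y":0,"z":0,"turn":0},{"gripper":0.6,"x":0,"y":0,"z":0,"turn":0}]' 20
```

```text
clock: 14.78
ee_pos: [530.5, 224.0, 176.5]
eef_rot: [-180.0, -0.1, 81.3]
contact_force: [1.0, 0.5, -0.1]
grip_width: 68.2
clock: 14.95
ee_pos: [530.2, 223.0, 175.8]
eef_rot: [-179.9, 0.0, 81.4]
contact_force: [-0.0, -0.8, 0.7]
grip_width: 68.3
```

```bash
python3 -m handwheel '[{"gripper":0.6,"x":1,"y":-1,"z":-25,"turn":0},{"gripper":0.6,"x":0,"y":0,"z":-35,"turn":0},{"gripper":0.6,"x":0,"y":0,"z":-30,"turn":0},{"gripper":0.6,"x":0,"y":0,"z":-15,"turn":0},{"gripper":0.6,"x":0,"y":0,"z":-5,"turn":0},{"gripper":0.6,"x":0,"y":0,"z":0,"turn":0}]' 20; python3 -m handwheel '[{"gripper":-1,"x":0,"y":0,"z":0,"turn":0},{"gripper":-1,"x":0,"y":0,"z":0,"turn":0},{"gripper":-1,"x":0,"y":0,"z":0,"turn":0},{"gripper":-1,"x":0,"y":0,"z":0,"turn":0},{"gripper":-1,"x":0,"y":0,"z":0,"turn":0},{"gripper":-1,"x":0,"y":0,"z":0,"turn":0},{"gripper":-1,"x":0,"y":0,"z":0,"turn":0},{"gripper":-1,"x":0,"y":0,"z":0,"turn":0}]' 30
```

```text
clock: 15.45
ee_pos: [531.5, 217.6, 65.3]
eef_rot: [-179.9, 0.1, 81.0]
contact_force: [0.8, 0.3, 0.9]
grip_width: 68.1
clock: 16.12
ee_pos: [532.6, 219.8, 67.5]
eef_rot: [179.9, -0.0, 81.2]
contact_force: [-0.8, -1.5, 5.6]
grip_width: 15.2
```

```bash
python3 -m handwheel '[{"gripper":-1,"x":0,"y":0,"z":0,"turn":0},{"gripper":-1,"x":0,"y":0,"z":15,"turn":0},{"gripper":-1,"x":0,"y":0,"z":30,"turn":0},{"gripper":-1,"x":0,"y":0,"z":40,"turn":0},{"gripper":-1,"x":0,"y":-20,"z":35,"turn":0},{"gripper":-1,"x":0,"y":-35,"z":10,"turn":-1},{"gripper":-1,"x":-2,"y":-40,"z":0,"turn":-1},{"gripper":-1,"x":-2,"y":-40,"z":0,"turn":-1},{"gripper":-1,"x":-2,"y":-40,"z":0,"turn":-0.3},{"gripper":-1,"x":-2,"y":-40,"z":0,"turn":0},{"gripper":-1,"x":-2,"y":-40,"z":0,"turn":0},{"gripper":-1,"x":-2,"y":-40,"z":0,"turn":0}]' 60
python3 -m handwheel '[{"gripper":-1,"x":-2,"y":-40,"z":0,"turn":0},{"gripper":-1,"x":-2,"y":-40,"z":0,"turn":0},{"gripper":-1,"x":-1,"y":-40,"z":0,"turn":0},{"gripper":-1,"x":0,"y":-40,"z":0,"turn":0},{"gripper":-1,"x":0,"y":-40,"z":0,"turn":0},{"gripper":-1,"x":0,"y":-40,"z":0,"turn":0},{"gripper":-1,"x":0,"y":-30,"z":0,"turn":0},{"gripper":-1,"x":0,"y":-18,"z":0,"turn":0},{"gripper":-1,"x":0,"y":0,"z":0,"turn":0},{"gripper":-1,"x":0,"y":0,"z":0,"turn":0}]' 60
python3 - <<'E'
from h import *
s=manip.sense(); im=manip.capture("wrist"); np.save("w7T.npy",tool(s)); print(s["ee_pos"],s["clock"])
cv2.imwrite("pics/w7b.png",cv2.resize(im[:,:,::-1],(800,600)))
E
```

```text
clock: 17.12
ee_pos: [519.4, -77.0, 196.6]
eef_rot: [180.0, -0.0, 77.9]
contact_force: [1.8, 0.0, -1.9]
grip_width: 15.4
clock: 17.95
ee_pos: [514.2, -364.4, 195.9]
eef_rot: [-179.9, 0.0, 77.7]
contact_force: [0.2, 1.6, -1.3]
grip_width: 15.4
[ 514.24401608 -364.37119082  195.8961553 ] 17.95
```

View pics/w7b.png

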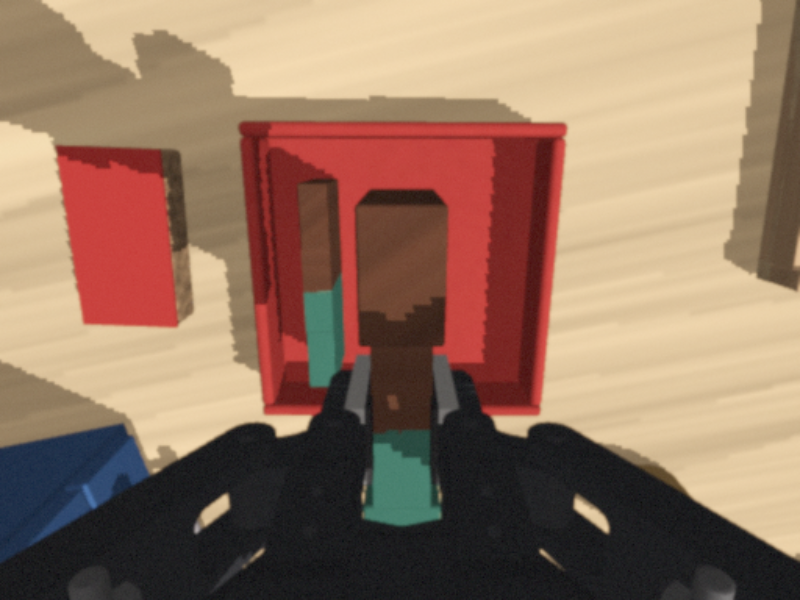

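The first block stands on edge at (320, 285), and the dished block is held centrally over the box. I'll lower it.

```bash
python3 -m handwheel '[{"gripper":-1,"x":0,"y":1,"z":-25,"turn":0},{"gripper":-1,"x":0,"y":1,"z":-40,"turn":0},{"gripper":-1,"x":0,"y":0,"z":-40,"turn":0},{"gripper":-1,"x":0,"y":0,"z":-22,"turn":0},{"gripper":-1,"x":0,"y":0,"z":-13,"turn":0},{"gripper":-1,"x":0,"y":0,"z":-5,"turn":0},{"gripper":-1,"x":0,"y":0,"z":-1,"turn":0},{"gripper":-1,"x":0,"y":0,"z":0,"turn":0}]' 60; python3 -m handwheel '[{"gripper":-1,"x":0,"y":0,"z":-2,"turn":0},{"gripper":-1,"x":0,"y":0,"z":0,"turn":0}]' 60
```

```text
clock: 18.67
ee_pos: [516.1, -361.5, 51.9]
eef_rot: [179.9, 0.0, 77.9]
contact_force: [0.4, 0.4, -0.2]
grip_width: 15.2
clock: 18.83
ee_pos: [515.9, -361.9, 49.9]
eef_rot: [179.9, 0.0, 77.9]
contact_force: [-1.1, 0.5, -0.3]
grip_width: 14.7
```

```bash
python3 -m handwheel '[{"gripper":-1,"x":0,"y":0,"z":-2,"turn":0},{"gripper":-1,"x":0,"y":0,"z":0,"turn":0}]' 60
```

```text
clock: 19.0
ee_pos: [515.2, -361.5, 46.9]
eef_rot: [180.0, 0.0, 77.9]
contact_force: [0.6, 0.1, -0.9]
grip_width: 15.4
```

```bash
python3 -m handwheel '[{"gripper":-1,"x":0,"y":0,"z":-1.5,"turn":0},{"gripper":-1,"x":0,"y":0,"z":0,"turn":0}]' 60;python3 -m handwheel '[{"gripper":-1,"x":0,"y":0,"z":-1.5,"turn":0},{"gripper":-1,"x":0,"y":0,"z":0,"turn":0}]' 60
```

```text
clock: 19.17
ee_pos: [515.2, -361.6, 46.7]
eef_rot: [179.9, -0.0, 77.9]
contact_force: [-4.9, 4.3, 13.5]
grip_width: 15.0
clock: 19.33
ee_pos: [515.2, -361.6, 46.7]
eef_rot: [179.9, -0.1, 77.8]
contact_force: [-9.9, 7.8, 24.7]
grip_width: 15.0
```

```bash
python3 -m handwheel '[{"gripper":-1,"x":0,"y":0,"z":2.5,"turn":0},{"gripper":-0.6,"x":0,"y":0,"z":0,"turn":0},{"gripper":-0.45,"x":0,"y":0,"z":0,"turn":0},{"gripper":-0.45,"x":0,"y":0,"z":0,"turn":0},{"gripper":-0.45,"x":0,"y":0,"z":0,"turn":0},{"gripper":-0.45,"x":0,"y":0,"z":10,"turn":0},{"gripper":-0.45,"x":0,"y":0,"z":25,"turn":0},{"gripper":-0.45,"x":0,"y":0,"z":40,"turn":0},{"gripper":0,"x":0,"y":0,"z":40,"turn":0},{"gripper":0.2,"x":0,"y":10,"z":35,"turn":0},{"gripper":0.6,"x":2,"y":35,"z":0,"turn":0.5},{"gripper":0.6,"x":2,"y":40,"z":0,"turn":0.5}]' 60; python3 -m handwheel '[{"gripper":0.6,"x":2,"y":40,"z":0,"turn":0.5},{"gripper":0.6,"x":2,"y":40,"z":0,"turn":0.5},{"gripper":0.6,"x":2,"y":40,"z":0,"turn":0.5},{"gripper":0.6,"x":2,"y":40,"z":0,"turn":0.5},{"gripper":0.6,"x":3,"y":40,"z":0,"turn":0.3},{"gripper":0.6,"x":3,"y":40,"z":0,"turn":0},{"gripper":0.6,"x":3,"y":40,"z":0,"turn":0},{"gripper":0.6,"x":3,"y":40,"z":0,"turn":0},{"gripper":0.6,"x":3,"y":40,"z":0,"turn":0},{"gripper":0.6,"x":3,"y":40,"z":0,"turn":0},{"gripper":0.6,"x":3,"y":40,"z":0,"turn":0},{"gripper":0.6,"x":3,"y":40,"z":0,"turn":0}]' 20;  python3 -m handwheel '[{"gripper":0.6,"x":3,"y":40,"z":0,"turn":0},{"gripper":0.6,"x":2,"y":28,"z":0,"turn":0},{"gripper":0.6,"x":0,"y":0,"z":0,"turn":0},{"gripper":0.6,"x":0,"y":0,"z":0,"turn":0}]' 20
```

```text
clock: 20.33
ee_pos: [518.9, -279.7, 199.7]
eef_rot: [179.7, 0.2, 78.5]
contact_force: [0.5, 1.2, -0.4]
grip_width: 68.0
clock: 21.33
ee_pos: [550.9, 205.4, 196.8]
eef_rot: [180.0, -0.0, 81.1]
contact_force: [1.2, 0.1, -0.1]
grip_width: 68.3
clock: 21.67
ee_pos: [555.3, 273.8, 195.9]
eef_rot: [-180.0, 0.0, 81.4]
contact_force: [0.1, -1.5, 0.6]
grip_width: 68.4
```

```bash
python3 -m handwheel '[{"gripper":0.6,"x":-1,"y":20,"z":0,"turn":0},{"gripper":0.6,"x":0,"y":16,"z":-20,"turn":0},{"gripper":0.6,"x":0,"y":0,"z":-35,"turn":0},{"gripper":0.6,"x":0,"y":0,"z":-35,"turn":0},{"gripper":0.6,"x":0,"y":0,"z":-25,"turn":0},{"gripper":0.6,"x":0,"y":0,"z":-12,"turn":0},{"gripper":0.6,"x":0,"y":0,"z":-2,"turn":0},{"gripper":0.6,"x":0,"y":0,"z":0,"turn":0}]' 20; python3 -m handwheel '[{"gripper":-1,"x":0,"y":0,"z":0,"turn":0},{"gripper":-1,"x":0,"y":0,"z":0,"turn":0},{"gripper":-1,"x":0,"y":0,"z":0,"turn":0},{"gripper":-1,"x":0,"y":0,"z":0,"turn":0},{"gripper":-1,"x":0,"y":0,"z":0,"turn":0},{"gripper":-1,"x":0,"y":0,"z":0,"turn":0},{"gripper":-1,"x":0,"y":0,"z":0,"turn":0},{"gripper":-1,"x":0,"y":0,"z":0,"turn":0}]' 30
```

```text
clock: 22.33
ee_pos: [555.6, 306.4, 67.5]
eef_rot: [180.0, 0.0, 81.1]
contact_force: [-0.4, 0.2, 1.3]
grip_width: 68.4
clock: 23.0
ee_pos: [555.8, 307.7, 68.3]
eef_rot: [179.9, -0.1, 81.1]
contact_force: [-1.3, -2.0, 6.6]
grip_width: 21.6
```

```bash
python3 -m handwheel '[{"gripper":0,"x":0,"y":0,"z":0,"turn":0},{"gripper":0.6,"x":0,"y":-2,"z":0,"turn":0},{"gripper":0.6,"x":0,"y":-4,"z":0,"turn":0},{"gripper":0.6,"x":0,"y":0,"z":0,"turn":0},{"gripper":0.6,"x":0,"y":0,"z":25,"turn":0},{"gripper":0.6,"x":0,"y":0,"z":38,"turn":0},{"gripper":0.6,"x":0,"y":0,"z":40,"turn":0},{"gripper":0.6,"x":-5,"y":-10,"z":38,"turn":0},{"gripper":0.6,"x":-8,"y":-36,"z":18,"turn":0},{"gripper":0.6,"x":-8,"y":-36,"z":18,"turn":0},{"gripper":0.6,"x":-8,"y":-36,"z":18,"turn":0},{"gripper":0.6,"x":-8,"y":-36,"z":18,"turn":0}]' 20; python3 -m handwheel '[{"gripper":0.6,"x":0,"y":-36,"z":15,"turn":0},{"gripper":0.6,"x":0,"y":-20,"z":15,"turn":0},{"gripper":0.6,"x":0,"y":0,"z":0,"turn":0},{"gripper":0.6,"x":0,"y":0,"z":0,"turn":0}]' 20
python3 - <<'E'
from h import *
s=manip.sense(); im=manip.capture("wrist"); T=tool(s); print(s["ee_pos"],s["clock"])
print([(np.round(d["at"]).tolist(),round(d["confidence"],2),at_z("wrist",[d["at"]],22,T).round(1).tolist()) for d in manip.tip_of("wrist","block_a")])
t=manip.capture("top"); cv2.imwrite("pics/top1.png",t[:,:,::-1])
a=cv2.resize(im[60:230],(800,266)); b=cv2.resize(t[130:290,90:450],(720,320),interpolation=cv2.INTER_CUBIC)
b=cv2.copyMakeBorder(b,0,0,0,80,cv2.BORDER_CONSTANT)
cv2.imwrite("pics/fin.png",np.vstack([a,b])[:,:,::-1])
E
```

```text
clock: 24.0
ee_pos: [517.3, 145.9, 280.8]
eef_rot: [-180.0, -0.0, 81.2]
contact_force: [0.8, -0.1, 1.3]
grip_width: 67.8
clock: 24.33
ee_pos: [518.4, 90.0, 311.1]
eef_rot: [179.9, -0.1, 81.0]
contact_force: [0.4, 0.9, 0.1]
grip_width: 68.5
[518.4451924   89.99963844 311.14945968] 24.3333
[([144.0, 150.0], 0.85, [[490.7, -58.4, 22.0]]), ([411.0, 154.0], 0.85, [[552.2, 297.4, 22.0]]), ([214.0, 160.0], 0.69, [[518.0, 31.5, 22.0]])]
```

View pics/fin.png

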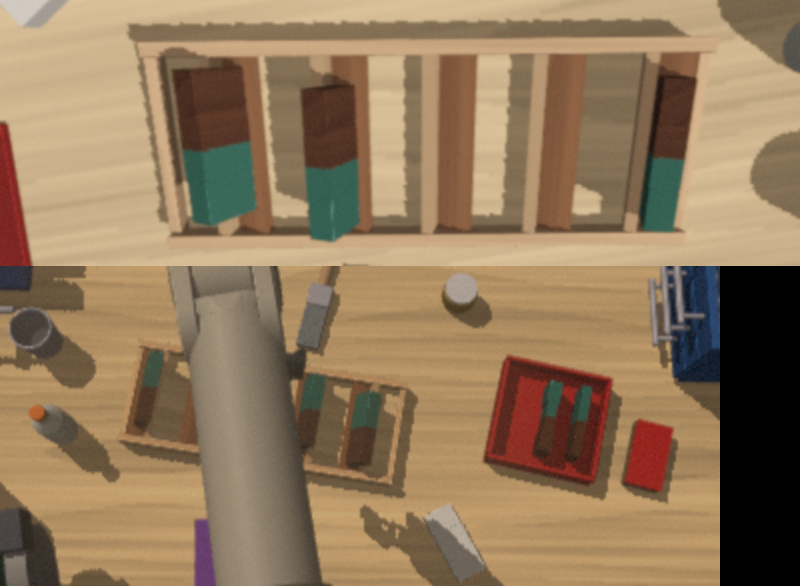

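The three sound blocks lean in their slots (seen at about (215,145), (330,160) and (668,155)). The two thin ones stand on edge inside the box, at about (548,418) and (580,422), and the bystanders in view look unmoved. I'll hand in.

```bash
python3 -c "
from bench import manip
print(manip.sign_off())"
```

```text
the job is handed in; nothing more can be done
None
```

I gauged all five blocks at mid-length, put the two thin ones in the red reject box, and left the three sound ones leaning in their own slots. The job was handed in after about 24 s of the 67 s allowed; no verdict is reported.

| Rack seat (y, mm) | Reading (mm) | Result |
|---|---|---|
| -170 | 21.8 | sound, left in place |
| -80 | 21.3 | sound, left in place |
| 10 | 16.0 | thin all over, in the box |
| 100 | 15.2 | thin, dished, in the box |
| 190 | 21.6 | sound, left in place |

- **Reject box:** I lowered both thin blocks until they touched the floor, then released them. The last picture shows both standing on edge inside the walls.
- **Sound blocks:** all three lean in their slots. The networks put their origins within about 7 mm of the first estimate, close to how far apart their own readings were.
- **Bystanders:** those in view in the last overhead picture look unmoved. The arm hid the tape from that camera, so I did not check it at the end.
- **Checks that disagreed:**
  - My first move was refused because its rows left out keys.
  - The blocks touched the box floor several millimetres lower than I had calculated, so I lowered them in small steps, watching the force.
  - The first two sound blocks first read 23.7 mm and 22.1 mm. I shifted the tool 4 mm and gripped harder before they gave the values above.

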